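# Share the last macarons out between two gift boxes

## Task

A colleague had started sharing macarons out between the two open yellow gift boxes and had laid the first one in one of them. Carry on dealing from the slanted stand, one macaron at a time to each box in turn, beginning with the box that is still empty, until each box holds two macarons lying flat side by side on its floor, right way up; they break easily, so set them down, never drop them. Then shut both lids, and leave the other things on the counter where they are.

Things in the scene. Friction and masses are not known exactly. Their poses are not given: they have to be found in the camera images.
- stand: fixed wooden display stand, 290 mm long (y), about 95 mm deep (x): a white board 270 mm long between rims that rise 10 mm above it, sloping up at 25 degrees toward +x, with a lip 10 mm high along its low front edge. Origin: centre of its underside; foot of the lip on the board is at x = -45 mm, z = 22 mm
- macaron_0: round macaron, 47 mm across, 28 mm thick, 18 g, fragile; origin at the centre of its underside, z out of its domed top; grip it across its own x or y axis (46 mm). At first it already lies flat in box_a, about 50 mm from the middle toward one end
- macaron_1: round macaron, 47 mm across, 28 mm thick, 18 g, fragile; origin at the centre of its underside, z out of its domed top; grip it across its own x or y axis (46 mm). At first it lies tipped on the stand's board against the lip, its y axis along the board, 25 mm or more from neighbours and side rims
- macaron_2: round macaron, 47 mm across, 28 mm thick, 18 g, fragile; origin at the centre of its underside, z out of its domed top; grip it across its own x or y axis (46 mm). At first it lies tipped on the stand's board against the lip, its y axis along the board, 25 mm or more from neighbours and side rims
- macaron_3: round macaron, 47 mm across, 28 mm thick, 18 g, fragile; origin at the centre of its underside, z out of its domed top; grip it across its own x or y axis (46 mm). At first it lies tipped on the stand's board against the lip, its y axis along the board, 25 mm or more from neighbours and side rims
- box_a: long open yellow carton, white inside, fixed, 60 (x) by 206 (y) by 44 mm high; inside 56 by 202 mm, walls 2 mm, floor 2 mm up; origin: centre of its underside, +x toward the back edge (30 mm behind, 44 mm up) where the 60 mm deep lid is hinged; open it stands to 105 mm. Two macarons fit with finger room about 50 mm either side of the middle. Holds one macaron at first
- box_b: long open yellow carton, white inside, fixed, 60 (x) by 206 (y) by 44 mm high; inside 56 by 202 mm, walls 2 mm, floor 2 mm up; origin: centre of its underside, +x toward the back edge (30 mm behind, 44 mm up) where the 60 mm deep lid is hinged; open it stands to 105 mm. Two macarons fit with finger room about 50 mm either side of the middle. Empty at first
- box_a_lid (a joint): angle of the lid of box_a about its crease (back edge): 0 shut, 1.57 upright, 1.85 fully open. Light card, 2 mm, with a 8 mm tuck flap on its free edge that points inward over the box; the crease holds it near upright, but pushed forward from behind to below about 1.3 it falls shut by itself
- box_b_lid (a joint): angle of the lid of box_b about its crease (back edge): 0 shut, 1.57 upright, 1.85 fully open. Light card, 2 mm, with a 8 mm tuck flap on its free edge that points inward over the box; the crease holds it near upright, but pushed forward from behind to below about 1.3 it falls shut by itself
- seal_tape: roll of tape lying flat, 73 mm across, 18 mm high; it is not part of the job and must stay where it is; origin at the centre of its underside
- gift_tags: small flat stack of gift tags, 86 by 56 by 12 mm; it is not part of the job and must stay where it is; origin at the centre of its underside
- spool: ribbon spool, 43 mm across, 19 mm high; it is not part of the job and must stay where it is; origin at the centre of its underside
Mind the look-alikes: they are no part of the job. Leave any blue look-alike of the macaron_3 alone.

How it is judged:
By the outcome, as a careful person would: the job done as asked, in the order asked, and still so for the second after the job is handed in, with the robot touching nothing.
It also fails if it takes over 72 s, if anything falls off the work surface, if the arm or the gripper's body presses on something with over 40 N, if the wrist force passes 120 N, or if a joint passes its speed limit or range.

## Robot

A 6-joint arm with a two-finger parallel gripper is mounted at the origin on a cart in front of the work surface, level with it; the furniture and walls round the work are solid. World frame = base frame: x ahead of the robot, y to its left, z up, the work surface at z = 0. Lengths are in m, angles in rad, forces in N, time in s.
With the tool pointing down it reaches from about 0.425 to 0.95 m from the base axis. Payload 3.5 kg.
Tool frame: the origin (TCP) lies midway between the tips of the shut fingers; the grasp point (between the pads) lies 19 mm behind it; z points along the fingers, y is the line along which they close (so a half turn about z gives the same grasp; the last joint's range is limited). The gripper opens to 85 mm and grips with 20 to 120 N. Pads are 22 mm wide; open, the fingers measure 114 mm over their backs; the gripper's body (76 mm by 85 mm) begins 54 mm behind the grasp point. The pads swing forward as they close: fully open they stand 13 mm farther back than shut.
Start: joints at [0.986, 0.286, 1.577, -0, 1.279, -0.15], TCP at [0.284, 0.612, 0.231] pointing down, gripper open.
Joint ranges: [-2.77, 2.77], [-0.9, 2.22], [0.21, 2.48], [-1.53, 4.67], [0.24, 2.81], [-2.84, 2.84]. Speed limits (rad/s): [2.79, 2.79, 3.14, 3.14, 3.14, 3.14].

## Interface

Orientations are given as a unit quaternion [x, y, z, w].
In Python, from plant import get_state, read_camera, ctrl gives the robot as it stands.
- The arm moves only by the shell command python3 -m crank 'ROWS' [FORCE]. ROWS is JSON, a list of rows, each a list of 3 entries, a list of its own where there are three numbers: the shift along the tool's x, y, z in mm, then the turn about the tool's z in degrees, then the closure in counts, from 0 (fully open) to 255 (shut). In form: [[[tx, ty, tz], yaw, claw], ...]. A call has 1 to 10 rows; each row is the pose to reach, as a shift and turn from the pose commanded when the call began, along the tool's axes at that moment; what a row does not reach only later rows make up. A row lasts 1/10 s, in which the tool goes at most 50 mm and 8.59 degrees, less where a joint would pass 70% of its speed; a pose out of reach is approached as far as the arm can. A call with a gripper value outside its range is refused whole. The fingers move at their own pace and stop on an object; FORCE is the grip in N (left out, the last holds). Time passes only in rows, so rows that repeat a pose let the fingers close. It gives the time, the measured TCP pose, the force, the opening and the grip force at its end, in the units of the state.
- get_state(): the state, without advancing time (a new reading comes with each control period).
- read_camera(name): name is "scene" or "side" or "wrist"; returns a dict with "frame" (400x640x3 uint8, blue, green, red), "range_z" (400x640 float32, m along the optical axis (not along the pixel's ray), 0 where there is no reading), "vfov" (degrees; the focal length in pixels is half the picture's height over the tangent of half this angle, whatever the lens; pixels are square), "cx", "cy" (the principal point, pixels), "origin" and "orientation" of the camera in the world. Camera axes: x right, y down, z forward; pixel columns grow to the right and rows downward; lengths in m; the calibration is good to about 2 mm. A picture is of the moment at which its call begins.
- ctrl.sign_off(): hands the job in; it is judged then, once.
The state is a dict: "time": time; "qpos": joint angles; "dq": joint speeds; "joint_efforts": joint torques, N m; "eef_pos": TCP position; "tcp_rot": TCP orientation; "contact_force": force on the tool from outside, world axes, zero at the start; "wrist_torque": the same for the moment, N m; "opening": opening from 0.0 (shut) to 1.0 (fully open); "finger_force": force on a finger pad.
Only numpy, scipy, OpenCV 4.12 (cv2) and the standard library are available. Lean on these libraries where they do the work, as an engineer would, in place of code of your own. Each camera call takes 0.05 s, during which the arm holds its last target. There are 200 camera calls.

## Working session

There is one attempt and no reset: what is moved stays moved. The work goes in short steps, Python scripts to look and compute and a shell command to move; the robot and the scene stay as the last step left them, time stands still between calls to the robot, and variables do not carry over. Pictures are saved under pics/ and viewed, at most 10 in all, crops included, and the job is handed in when it is done.

```bash
ls; mkdir -p pics
cat > h.py <<'E'
import numpy as np, cv2, json
from scipy.spatial.transform import Rotation as R
from plant import get_state, read_camera, ctrl
def cloud(c):
    h,w=c['range_z'].shape; f=h/2/np.tan(np.radians(c['vfov'])/2)
    u,v=np.meshgrid(np.arange(w),np.arange(h)); z=c['range_z']
    P=np.stack([(u-c['cx'])/f*z,(v-c['cy'])/f*z,z],-1)
    W=P@R.from_quat(c['orientation']).as_matrix().T+np.array(c['origin'])
    W[z==0]=np.nan
    return W
E
python3 - <<'E'
from h import *
s=get_state(); print(s)
for n in ['scene','side','wrist']:
    c=read_camera(n); cv2.imwrite(f'pics/{n}0.png',c['frame']); np.savez(f'{n}0.npz',**c)
    print(n,c['origin'],c['orientation'],c['vfov'],c['cx'],c['cy'])
E
```

```text
pics
{'time': 0.0, 'qpos': array([ 9.85996451e-01,  2.87248121e-01,  1.57815638e+00, -3.07020928e-06,
        1.27861357e+00, -1.50015679e-01]), 'dq': array([ 4.06282239e-04, -7.67582668e-04,  3.78437926e-04, -1.07690272e-03,
        2.72375632e-04, -2.79952697e-06]), 'joint_efforts': array([-5.98316019e-04, -4.05973291e+01, -2.92629147e+01, -9.04481703e-05,
        5.63705689e-03,  8.69424639e-06]), 'eef_pos': array([0.28393914, 0.61165622, 0.22990337]), 'tcp_rot': array([ 2.15683247e-01,  9.76462629e-01, -1.13230271e-03, -4.34230558e-04]), 'contact_force': array([ 0.31064576, -0.60186287,  0.46037487]), 'wrist_torque': array([-0.0040135 , -0.07124067,  0.0161671 ]), 'finger_force': 0.0, 'opening': 0.9952364077806771}
scene [-0.0157428  -0.76470963  0.82021685] [ 0.85425572 -0.28944358  0.13847383 -0.4090166 ] 53.57508873545502 322.5994756628557 197.3436418079795
side [ 0.09411334 -0.82233298  0.80845251] [ 0.87316183 -0.22964988  0.11164675 -0.41519194] 46.93430009685903 319.45310025601236 202.22276716501725
wrist [0.21322145 0.64502469 0.37280523] [0.83265807 0.53146959 0.08230642 0.13208431] 69.32516690721545 317.96567339799066 201.7331862529853
```

View pics/scene0.png

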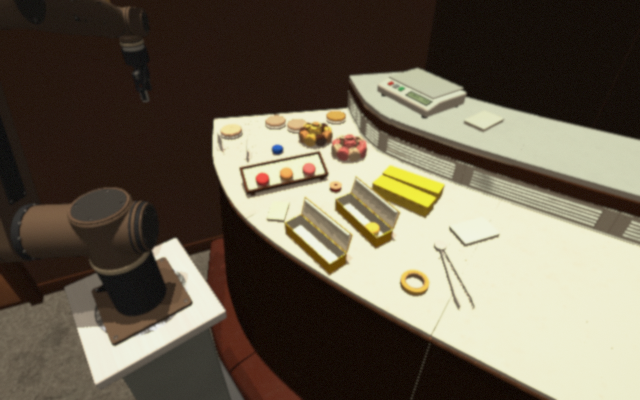

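View pics/wrist0.png

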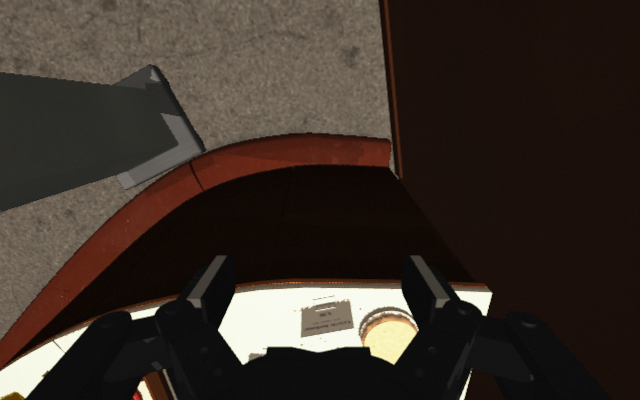

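The scene picture shows the stand at about (284,174), with red (262,180), orange (286,174) and pink (309,170) macarons. The blue ball-like item at (277,149) is off the stand, so it is the look-alike. The empty box (box_b) is at (318,236), and the box with a yellow macaron (box_a) is at (367,212). The tape is at (415,282). The wrist view shows mostly the counter edge.

Run:
```python
from h import *
c=dict(np.load('scene0.npz')); W=cloud(c)
for n,(u,v) in dict(red=(262,180),orange=(286,174),pink=(309,170),blue=(277,149),standBL=(243,170),standTR=(322,156),standFL=(249,190),standFR=(326,177),
 spool=(335,186),by=(371,229)).items(): print(n,W[v,u].round(3))
f=c['frame']; hsv=cv2.cvtColor(f,cv2.COLOR_BGR2HSV)
s=dict(np.load('side0.npz')); Ws=cloud(s)
for nm,fr,w in [('scene',f,W),('side',s['frame'],Ws)]:
    hsv=cv2.cvtColor(fr,cv2.COLOR_BGR2HSV)
    m=((hsv[...,1]>110)&(hsv[...,2]>70)&(w[...,2]>0.003)&(w[...,2]<0.3)).astype(np.uint8)
    n,l,st,ce=cv2.connectedComponentsWithStats(m)
    for i in range(1,n):
        if st[i,4]>25:
            q=w[l==i]; print(nm,ce[i].round(),st[i,4],np.nanmin(q,0).round(3),np.nanmax(q,0).round(3),np.median(hsv[l==i],0))
cv2.imwrite('pics/crop1.png',cv2.resize(f[120:270,215:415],(800,600),interpolation=cv2.INTER_CUBIC))
```

```text
red [0.462 0.187 0.051]
orange [0.543 0.167 0.051]
pink [0.617 0.139 0.052]
blue [0.626 0.357 0.024]
standBL [0.44  0.274 0.052]
standTR [ 0.755  0.247 -0.002]
standFL [0.414 0.192 0.029]
standFR [ 0.683  0.129 -0.001]
spool [0.66  0.05  0.018]
by [ 0.604 -0.185  0.029]
scene [336. 116.] 148 [0.931 0.395 0.017] [1.008 0.48  0.031] [ 20. 158. 223.]
scene [314. 133.] 561 [0.736 0.288 0.007] [0.864 0.452 0.068] [ 18. 164. 144.]
scene [349. 147.] 482 [0.776 0.129 0.01 ] [0.9   0.253 0.067] [  5.  134.  162.5]
scene [277. 149.] 61 [0.613 0.348 0.008] [0.646 0.384 0.03 ] [109. 189. 159.]
scene [323. 164.] 26 [0.664 0.114 0.025] [0.699 0.192 0.063] [ 13.  122.5 118. ]
scene [309. 171.] 143 [0.588 0.122 0.022] [0.644 0.165 0.064] [  4. 133. 223.]
scene [408. 190.] 2134 [ 0.663 -0.229  0.003] [0.927 0.    0.101] [ 29. 190. 233.]
scene [244. 182.] 42 [0.404 0.187 0.025] [0.437 0.272 0.068] [ 13. 133. 119.]
scene [287. 176.] 168 [0.512 0.141 0.02 ] [0.583 0.187 0.064] [ 15. 153. 216.]
scene [263. 181.] 182 [0.425 0.163 0.022] [0.503 0.215 0.064] [  3.  171.5 212. ]
scene [593. 189.] 82 [ 1.106 
[... 1302 characters left out ...]
3] [0.648 0.166 0.064] [  2. 131. 236.]
side [285. 171.] 249 [0.487 0.138 0.023] [0.587 0.188 0.064] [ 14. 153. 197.]
side [412. 210.] 4474 [ 0.582 -0.239  0.003] [ 0.929 -0.001  0.103] [ 24. 179. 182.]
side [326. 173.] 26 [0.625 0.112 0.023] [0.681 0.135 0.031] [ 10.  181.5  90.5]
side [342. 192.] 40 [0.647 0.032 0.003] [0.683 0.05  0.019] [177.  209.5  80. ]
side [308. 259.] 1039 [ 0.412 -0.231  0.003] [ 0.498 -0.018  0.103] [ 20. 222. 101.]
side [620. 204.] 57 [ 1.1   -0.485  0.129] [ 1.131 -0.406  0.135] [ 11. 180.  74.]
side [413. 313.] 524 [ 0.537 -0.424  0.003] [ 0.611 -0.352  0.021] [ 23.  151.5 237. ]
side [413. 304.] 31 [ 0.575 -0.381  0.004] [ 0.599 -0.362  0.013] [ 15. 116.  75.]
```

View pics/crop1.png

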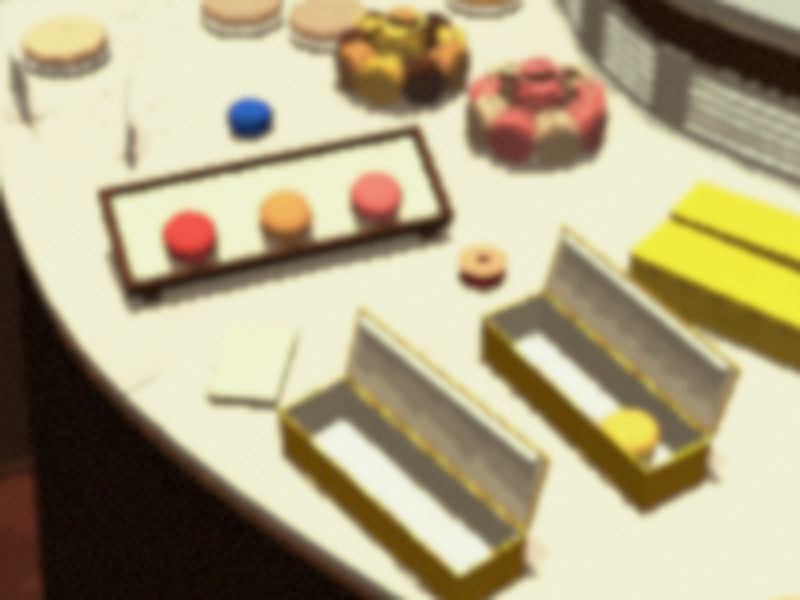

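The crop confirms the three stand macarons at about (262,179), (286,174) and (309,169) in scene pixels. The blue one at (277,149) lies on the counter, so it is excluded. box_b is empty and box_a has its macaron near the front end. Next I fit the poses.

```bash
cat >> h.py <<'E'
def go(x,y,z,ang=None):
    """tool shift (mm) and yaw (deg) to TCP x,y,z with tool y along world angle ang (deg, mod 180)"""
    s=get_state(); M=R.from_quat(s['tcp_rot']).as_matrix()
    t=M.T@(np.array([x,y,z])-s['eef_pos'])*1000
    yaw=0
    if ang is not None:
        a=np.radians(ang); d=M.T@np.array([np.cos(a),np.sin(a),0]); yaw=np.degrees(np.arctan2(-d[0],d[1])); yaw=(yaw+90)%180-90
    print('shift',t.round(1),'yaw',round(yaw,1),'q6',round(s['qpos'][5],2),'t',round(s['time'],2),'tcp',s['eef_pos'].round(4),'op',round(s['opening'],3),'F',s['contact_force'].round(1))
E
python3 - <<'E'
from h import *
for n in ['scene','side']:
    c=dict(np.load(n+'0.npz')); W=cloud(c); P=W.reshape(-1,3); hs=cv2.cvtColor(c['frame'],cv2.COLOR_BGR2HSV).reshape(-1,3)
    def sel(*b):
        m=np.ones(len(P),bool)
        for i in range(3): m&=(P[:,i]>b[2*i])&(P[:,i]<b[2*i+1])
        return m
    for nm,b in dict(b=(.38,.53,-.26,0.0),a=(.55,.68,-.26,.0)).items():
        m=sel(*b,.004,.047); r=cv2.minAreaRect(P[m][:,:2].astype(np.float32)*1000); print(n,'box',nm,r)
        for zl in (50,65,80,93):
            q=P[sel(*b,zl/1000,zl/1000+.012)]
            if len(q)>20:
                k=np.polyfit(q[:,1],q[:,0],1); print('  lid z',zl,'x at y=-.125',(np.polyval(k,-.125)).round(4),'slope',k[0].round(3),'zmax',q[:,2].max().round(3), q[:,1].min().round(3),q[:,1].max().round(3))
    # board plane
    m=sel(.40,.72,.11,.30,.02,.075)&(hs[:,1]<80)&(hs[:,2]>120)
    q=P[m]; 
    for _ in range(4):
        ce=q.mean(0); v=np.linalg.svd(q-ce,full_matrices=False)[2][2]; v*=np.sign(v[2]); q=q[abs((q-ce)@v)<.003]
    print('board',len(q),ce.round(4),v.round(3),'tilt',np.degrees(np.arccos(v[2])).round(1),'upslope dir',np.degrees(np.arctan2(-v[1],-v[0])).round(1))
    m=sel(.38,.74,.09,.31,.006,.075); r=cv2.minAreaRect(P[m][:,:2].astype(np.float32)*1000); print('stand',r)
    for k,(lo,hi,b) in dict(red=(0,20,(.42,.51,.155,.215)),orange=(0,20,(.51,.585,.135,.19)),pink=(0,20,(.587,.66,.115,.17)),mac0=(15,32,(.57,.645,-.22,-.14))).items():
        z=(.015,.0349) if k=='mac0' else (.03,.07)
        m=sel(*b,*z)&(hs[:,1]>100)&(hs[:,2]>150); q=P[m]; i=q[:,2].argmax(); print(k,m.sum(),q.mean(0).round(4),q.min(0).round(3),q.max(0).round(3),'top',q[q[:,2]>q[:,2].max()-.003].mean(0).round(4))
E
```

```text
scene box b ((444.98138427734375, -122.33934020996094), (66.0580825805664, 209.5383758544922), 1.6002117395401)
  lid z 50 x at y=-.125 0.4782 slope -0.031 zmax 0.062 -0.225 -0.018
  lid z 65 x at y=-.125 0.4825 slope -0.03 zmax 0.077 -0.223 -0.017
  lid z 80 x at y=-.125 0.4866 slope -0.031 zmax 0.092 -0.224 -0.019
  lid z 93 x at y=-.125 0.488 slope -0.032 zmax 0.103 -0.223 -0.021
scene box a ((612.7114868164062, -129.46759033203125), (210.52088928222656, 81.2239990234375), 86.07205963134766)
  lid z 50 x at y=-.125 0.653 slope 0.077 zmax 0.062 -0.236 -0.03
  lid z 65 x at y=-.125 0.6573 slope 0.074 zmax 0.077 -0.235 -0.031
  lid z 80 x at y=-.125 0.6614 slope 0.074 zmax 0.092 -0.235 -0.032
  lid z 93 x at y=-.125 0.6627 slope 0.078 zmax 0.105 -0.234 -0.029
board 843 [0.5534 0.2081 0.0434] [-0.12  -0.405  0.906] tilt 25.0 upslope dir 73.6
stand ((542.2127685546875, 154.81744384765625), (185.84982299804688, 290.91619873046875), 73.20699310302734)
red 112 [0.4667 0.1938 0.0545] [0.447 0.176 0.045] [0.487 0.215 0.064] top [0.4696 0.2043 0.0624]
orange 110 [0.5455 0.1703 0.0537] [0.526
[... 942 characters left out ...]
e 0.074 zmax 0.092 -0.239 -0.032
  lid z 93 x at y=-.125 0.6653 slope 0.074 zmax 0.103 -0.239 -0.032
board 1188 [0.558  0.2041 0.0418] [-0.118 -0.399  0.909] tilt 24.6 upslope dir 73.5
stand ((546.1326904296875, 153.493896484375), (183.40444946289062, 290.91436767578125), 74.59951782226562)
red 149 [0.4701 0.1937 0.0543] [0.45  0.175 0.044] [0.493 0.214 0.063] top [0.4733 0.2036 0.0615]
orange 141 [0.5484 0.1691 0.0545] [0.527 0.151 0.042] [0.571 0.19  0.064] top [0.5526 0.1806 0.0623]
pink 138 [0.6254 0.1462 0.0545] [0.605 0.127 0.044] [0.648 0.166 0.064] top [0.6292 0.1568 0.0623]
mac0 172 [ 0.6167 -0.1839  0.0269] [ 0.599 -0.219  0.018] [ 0.642 -0.16   0.032] top [ 0.6144 -0.1803  0.03  ]
```

```bash
python3 -c "
from h import *
go(.468,.190,.16,163.5)"
```

```text
shift [-344.6 -304.9   70.7] yaw 81.6 q6 -0.15 t 0.15 tcp [0.284  0.6118 0.2302] op 1.003 F [ 0.2 -0.2  0.6]
```

```bash
python3 -m crank '[[[-345,-305,71],81.6,75],[[-345,-305,71],81.6,75],[[-345,-305,71],81.6,75],[[-345,-305,71],81.6,75],[[-345,-305,71],81.6,75],[[-345,-305,71],81.6,75],[[-345,-305,71],81.6,75],[[-345,-305,71],81.6,75],[[-345,-305,71],81.6,75],[[-345,-305,71],81.6,75]]' 20
python3 - <<'E'
from h import *
go(.468,.190,.16,163.5)
c=read_camera('wrist'); cv2.imwrite('pics/w1.png',c['frame']); np.savez('w1.npz',**c)
E
```

```text
time: 1.15
eef_pos: [0.4694, 0.1866, 0.1593]
tcp_rot: [0.804, 0.595, -0.001, 0.0]
contact_force: [0.1, 0.3, 0.2]
opening: 0.703
finger_force: 0.0
shift [ 2.9 -2.3 -0.7] yaw -0.5 q6 0.47 t 1.15 tcp [0.4694 0.1866 0.1593] op 0.703 F [0.1 0.3 0.2]
```

View pics/w1.png

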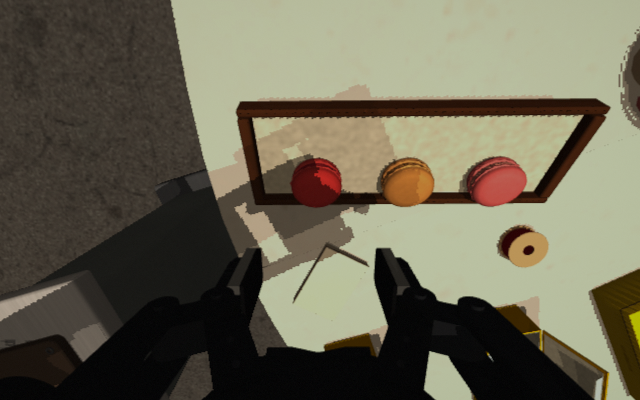

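The wrist view shows the three macarons at (317,182), (408,182) and (497,182), square to the gripper and resting on the lip. I measure their centres from this view.

Run:
```python
from h import *
c=dict(np.load('w1.npz')); W=cloud(c); h=cv2.cvtColor(c['frame'],cv2.COLOR_BGR2HSV)
a=np.radians(73.5); u=np.array([np.cos(a),np.sin(a)]); v=np.array([-u[1],u[0]])
bd=W[125:150,270:560].reshape(-1,3); ce=bd.mean(0); n=np.linalg.svd(bd-ce,full_matrices=False)[2][2]; n*=np.sign(n[2]); print('board n',n.round(3),np.degrees(np.arctan2(-n[1],-n[0])))
for nm,cu in dict(red=317,orange=408,pink=497).items():
    p=W[150:215,cu-35:cu+35].reshape(-1,3); hh=h[150:215,cu-35:cu+35].reshape(-1,3)
    d=(p-ce)@n; m=(d>.008)&(d<.035)&(hh[:,1]>90); q=p[m]; d=d[m]
    # outline in board plane
    A=q[:,:2]@v; B=(q-ce)@np.cross(n,np.r_[v,0])
    A0,A1=np.percentile(A,[.5,99.5]); bu=q[:,:2]@u
    hi=q[d>d.max()-.003]
    print(nm,m.sum(),'dmax',d.max().round(4),'v ext',A0.round(4),A1.round(4),'mid',((A0+A1)/2).round(4),'u ext',bu.min().round(4),bu.max().round(4),'apex',hi.mean(0).round(4),'apex uv',(hi[:,:2]@u).mean().round(4),(hi[:,:2]@v).mean().round(4))
# lip
P=W.reshape(-1,3); m=(P[:,0]>.4)&(P[:,0]<.7)&(P[:,1]>.1)&(P[:,1]<.28)&(P[:,2]>.006)&(P[:,2]<.08); q=P[m]; U=q[:,:2]@u; V=q[:,:2]@v
print('stand u',U.min(),U.max(),'v',V.min(),V.max())
m=(P[:,0]>.35)&(P[:,0]<.7)&(P[:,2]>.1)&(P[:,1]>.05)&(P[:,1]<.35); print('high pts',m.sum())
```

```text
Traceback (most recent call last):
numpy.linalg.LinAlgError: SVD did not converge
```

Run:
```python
from h import *
c=dict(np.load('w1.npz')); W=cloud(c); h=cv2.cvtColor(c['frame'],cv2.COLOR_BGR2HSV)
a=np.radians(73.5); u=np.array([np.cos(a),np.sin(a)]); v=np.array([-u[1],u[0]])
print('nan share',np.isnan(W[...,0]).mean())
bd=W[125:150,270:560].reshape(-1,3); bd=bd[~np.isnan(bd[:,0])]
for _ in range(3):
    ce=bd.mean(0); n=np.linalg.svd(bd-ce,full_matrices=False)[2][2]; n*=np.sign(n[2]); bd=bd[abs((bd-ce)@n)<.003]
print('board n',n.round(3),np.degrees(np.arctan2(-n[1],-n[0])))
for nm,cu in dict(red=317,orange=408,pink=497).items():
    p=W[150:215,cu-35:cu+35].reshape(-1,3); hh=h[150:215,cu-35:cu+35].reshape(-1,3)
    d=(p-ce)@n; m=(d>.008)&(d<.035)&(hh[:,1]>90); q=p[m]; d=d[m]
    A=q[:,:2]@v; A0,A1=np.percentile(A,[.5,99.5]); bu=q[:,:2]@u
    hi=q[d>d.max()-.003]
    print(nm,m.sum(),'dmax',d.max().round(4),'v ext',A0.round(4),A1.round(4),'mid',((A0+A1)/2).round(4),'u ext',bu.min().round(4),bu.max().round(4),'apex',hi.mean(0).round(4),'apex uv',(hi[:,:2]@u).mean().round(4),(hi[:,:2]@v).mean().round(4))
P=W.reshape(-1,3); m=(P[:,0]>.4)&(P[:,0]<.7)&(P[:,1]>.1)&(P[:,1]<.28)&(P[:,2]>.006)&(P[:,2]<.08); q=P[m]; U=q[:,:2]@u; V=q[:,:2]@v
print('stand u',np.percentile(U,[1,99]),'v',np.percentile(V,[1,99]))
```

```text
nan share 0.00396875
board n [-0.123 -0.409  0.904] 73.32048725500098
red 2175 dmax 0.029 v ext -0.4283 -0.3632 mid -0.3958 u ext 0.2995 0.3488 apex [0.4707 0.196  0.0578] apex uv 0.3216 -0.3956
orange 2225 dmax 0.0291 v ext -0.5188 -0.4532 mid -0.486 u ext 0.2994 0.3479 apex [0.549  0.1723 0.0577] apex uv 0.3211 -0.4775
pink 2357 dmax 0.0295 v ext -0.6061 -0.5363 mid -0.5712 u ext 0.2997 0.3483 apex [0.6259 0.1492 0.0578] apex uv 0.3208 -0.5578
stand u [0.29927639 0.39597761] v [-0.61781717 -0.33733879]
```

```bash
python3 -c "
from h import *
go(.4696,.1926,.033,163.4)"
```

```text
shift [  6.4  -1.9 126.2] yaw -0.5 q6 0.48 t 1.2 tcp [0.4697 0.1862 0.1592] op 0.707 F [ 0.5 -1.6  0.1]
```

```bash
python3 -m crank '[[[6.4,-2,50],-0.5,75],[[6.4,-2,90],-0.5,75],[[6.4,-2,110],-0.5,75],[[6.4,-2,120],-0.5,75],[[6.4,-2,124],-0.5,75],[[6.4,-2,126],-0.5,75]]' 20
python3 -c "
from h import *
go(.4696,.1926,.033,163.4)
c=read_camera('wrist'); cv2.imwrite('pics/w2.png',c['frame'])"
```

```text
time: 1.8
eef_pos: [0.4694, 0.1974, 0.0351]
tcp_rot: [0.798, 0.602, 0.001, 0.0]
contact_force: [-0.6, -0.5, 0.1]
opening: 0.706
finger_force: 0.0
shift [-4.6  1.6  2.1] yaw 0.6 q6 0.48 t 1.8 tcp [0.4694 0.1974 0.0351] op 0.706 F [-0.6 -0.5  0.1]
```

View pics/w2.png

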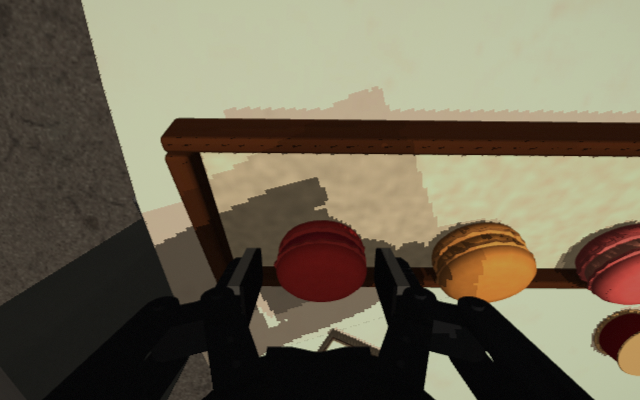

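The red macaron is centred between the pads (321,262). I shift 4 mm downslope and close.

```bash
python3 -m crank '[[[-4,1,1],0.5,75],[[-4,1,1],0.5,75],[[-4,1,1],0.5,140],[[-4,1,1],0.5,200],[[-4,1,1],0.5,200],[[-4,1,1],0.5,200],[[-4,1,1],0.5,200]]' 20
python3 -c "
from h import *
go(.4696,.1926,.033,163.4)"
```

```text
time: 2.55
eef_pos: [0.4692, 0.1928, 0.0342]
tcp_rot: [0.801, 0.598, 0.001, 0.0]
contact_force: [-0.8, -1.9, 5.4]
opening: 0.545
finger_force: 21.8
shift [-0.1  0.5  1.2] yaw 0.1 q6 0.48 t 2.55 tcp [0.4692 0.1928 0.0342] op 0.545 F [-0.8 -1.9  5.4]
```

```bash
python3 -m crank '[[[0,0,-10],0,200],[[0,0,-50],0,200],[[0,0,-90],0,200],[[0,0,-110],0,200],[[0,0,-110],0,200]]' 20
python3 -c "
from h import *
go(.4405,-.0735,.145,91.8)"
```

```text
time: 3.05
eef_pos: [0.4708, 0.1935, 0.1475]
tcp_rot: [0.801, 0.598, 0.004, 0.002]
contact_force: [-0.6, -0.5, 0.1]
opening: 0.55
finger_force: 21.1
shift [-264.6   46.7    1.8] yaw 71.7 q6 0.48 t 3.05 tcp [0.4708 0.1935 0.1475] op 0.55 F [-0.6 -0.5  0.1]
```

```bash
python3 -m crank '[[[-264,47,0],71.7,200],[[-264,47,0],71.7,200],[[-264,47,0],71.7,200],[[-264,47,0],71.7,200],[[-264,47,0],71.7,200],[[-264,47,0],71.7,200],[[-264,47,0],71.7,200],[[-264,47,0],71.7,200],[[-264,47,0],71.7,200],[[-264,47,0],71.7,200]]' 20
python3 - <<'E'
from h import *
for n in ['scene','wrist']:
    c=read_camera(n); cv2.imwrite(f'pics/{n}3.png',c['frame']); np.savez(n+'3.npz',**c)
go(.4405,-.0735,.03,91.8)
E
```

```text
time: 4.05
eef_pos: [0.4373, -0.0733, 0.1416]
tcp_rot: [1.0, 0.015, -0.001, -0.001]
contact_force: [-0.2, -0.7, 0.6]
opening: 0.552
finger_force: 21.1
shift [  3.    0.5 112.1] yaw 0.1 q6 1.14 t 4.15 tcp [ 0.4377 -0.0733  0.1421] op 0.546 F [ 0.2 -0.8 -0.4]
```

View pics/wrist3.png

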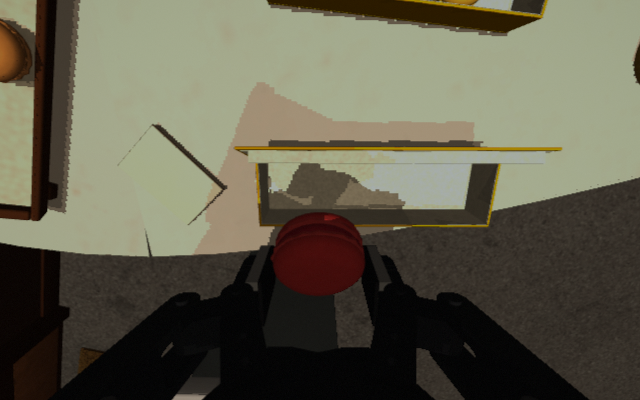

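The macaron is held at (320,255) with its dome tipped toward the front. box_b's opening spans (258,160) to (495,225). I refine the box's position from this depth image.

Run:
```python
from h import *
c=dict(np.load('wrist3.npz')); W=cloud(c); P=W[130:240,220:600].reshape(-1,3)
m=(P[:,2]>.036)&(P[:,2]<.05); q=P[m]; k=q[q[:,0]<.43]
print('front wall top x', np.polyfit(k[:,1]+.1235,k[:,0],1).round(4), 'std',k[:,0].std().round(4))
print('y ext',np.percentile(q[:,1],[1,99]).round(4),'x ext',np.percentile(q[:,0],[1,99]).round(4))
fl=P[(P[:,2]<.006)&(P[:,2]>-.003)&(P[:,0]>.42)&(P[:,0]<.475)&(P[:,1]<-.03)&(P[:,1]>-.22)]
print('floor',len(fl),np.percentile(fl[:,0],[1,99]),np.percentile(fl[:,1],[1,99]))
# held macaron extents
Q=W[200:300,260:380].reshape(-1,3); Q=Q[(Q[:,2]>.09)]; h=cv2.cvtColor(c['frame'],cv2.COLOR_BGR2HSV)[200:300,260:380].reshape(-1,3)
Q=W[200:300,260:380].reshape(-1,3)[(h[:,1]>150)&(h[:,2]>70)]; print('mac',np.nanpercentile(Q,[1,99],axis=0).round(4))
go(.4405,-.0735,.03,91.8)
```

```text
front wall top x [-0.0205  0.4201] std 0.0026
y ext [-0.2255 -0.02  ] x ext [0.4157 0.4751]
floor 8597 [0.42056935 0.46814793] [-0.2182634  -0.03211924]
mac [[ 3.987e-01 -1.363e-01 -4.000e-04]
 [ 4.690e-01 -2.220e-02  1.717e-01]]
shift [  3.    0.5 112.1] yaw 0.1 q6 1.14 t 4.15 tcp [ 0.4377 -0.0733  0.1421] op 0.546 F [ 0.2 -0.8 -0.4]
```

```bash
python3 -m crank '[[[3,0,30],0,200],[[3,0,60],0,200],[[3,0,85],0,200],[[3,0,105],0,200],[[3,0,115],0,200],[[3,0,121],0,200],[[3,0,121],0,200]]' 20
python3 -c "
from h import *
go(.4405,-.0735,.0142,91.8)"
```

```text
time: 4.85
eef_pos: [0.4404, -0.073, 0.0217]
tcp_rot: [1.0, 0.016, -0.002, -0.001]
contact_force: [-2.8, 0.6, 0.2]
opening: 0.547
finger_force: 27.5
shift [0.1 0.5 7.5] yaw 0.1 q6 1.15 t 4.85 tcp [ 0.4404 -0.073   0.0217] op 0.547 F [-2.8  0.6  0.2]
```

```bash
python3 -m crank '[[[-1.5,0,3],0,200],[[-1.5,0,6],0,200],[[-1.5,0,8],0,200],[[-1.5,0,8],0,200]]' 20
python3 -m crank '[[[0,0,1.5],0,200],[[0,0,3],0,200],[[0,0,3],0,200]]' 20
python3 -c "
from h import *
go(.4405,-.0735,.0056,91.8)"
```

```text
time: 5.25
eef_pos: [0.4399, -0.0735, 0.0141]
tcp_rot: [1.0, 0.016, 0.0, -0.0]
contact_force: [-1.5, -0.8, -0.3]
opening: 0.549
finger_force: 28.8
time: 5.55
eef_pos: [0.44, -0.0736, 0.0114]
tcp_rot: [1.0, 0.016, -0.0, -0.0]
contact_force: [-2.0, 0.2, 3.0]
opening: 0.547
finger_force: 29.3
shift [ 0.5 -0.1  5.8] yaw -0.0 q6 1.15 t 5.55 tcp [ 0.44   -0.0736  0.0114] op 0.547 F [-2.   0.2  3. ]
```

```bash
python3 -m crank '[[[0,0,1.5],0,200],[[0,0,3],0,200],[[0,0,3],0,200]]' 20
python3 -m crank '[[[0,0,1.5],0,200],[[0,0,2.5],0,200],[[0,0,2.5],0,200]]' 20
python3 - <<'E'
from h import *
c=read_camera('wrist'); cv2.imwrite('pics/w4.png',c['frame'][100:400,140:500])
go(.4405,-.0735,.0056,91.8)
E
```

```text
time: 5.85
eef_pos: [0.4401, -0.0736, 0.011]
tcp_rot: [1.0, 0.016, -0.002, -0.001]
contact_force: [-11.8, 2.8, 25.0]
opening: 0.547
finger_force: 31.8
time: 6.15
eef_pos: [0.4409, -0.075, 0.0101]
tcp_rot: [1.0, 0.017, -0.001, 0.001]
contact_force: [-17.2, -0.8, 33.8]
opening: 0.547
finger_force: 34.1
shift [-0.3 -1.5  4.5] yaw 0.1 q6 1.15 t 6.2 tcp [ 0.4409 -0.075   0.0101] op 0.547 F [-15.9  -1.7  34.6]
```

View pics/w4.png

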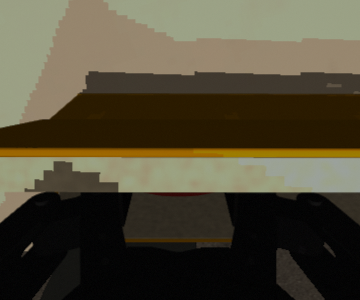

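The crop shows only that the lid hides the macaron. The grip isn't letting it pivot, since pressing reached 34 N. I unload, then ease the grip so that it settles flat.

```bash
python3 -m crank '[[[0,0,-2],0,200],[[0,0,-4],0,200],[[0,0,-4],0,200]]' 20
python3 -m crank '[[[0,0,0],0,125],[[0,0,0],0,120],[[0,0,0],0,120]]' 20
python3 -m crank '[[[0,0,0],0,118],[[0,0,0],0,118]]' 20
python3 -c "
from h import *
go(.4405,-.0735,.0056,91.8)"
```

```text
time: 6.5
eef_pos: [0.4406, -0.0742, 0.0106]
tcp_rot: [1.0, 0.016, 0.001, 0.001]
contact_force: [-3.2, -2.3, 7.5]
opening: 0.549
finger_force: 30.8
time: 6.8
eef_pos: [0.4406, -0.0742, 0.0106]
tcp_rot: [1.0, 0.016, 0.0, 0.001]
contact_force: [-3.5, -1.8, 8.2]
opening: 0.552
finger_force: 30.9
time: 7.0
eef_pos: [0.4406, -0.0742, 0.0106]
tcp_rot: [1.0, 0.016, 0.0, 0.001]
contact_force: [-4.5, -2.1, 8.0]
opening: 0.549
finger_force: 30.9
shift [-0.1 -0.7  5. ] yaw 0.0 q6 1.15 t 7.0 tcp [ 0.4406 -0.0742  0.0106] op 0.549 F [-4.5 -2.1  8. ]
```

```bash
for c in 1; do python3 -m crank '[[[0,0,0],0,116],[[0,0,0],0,116]]' 20; python3 -m crank '[[[0,0,0],0,114],[[0,0,0],0,114]]' 20; python3 -m crank '[[[0,0,0],0,113],[[0,0,0],0,113]]' 20; done | grep -v tcp_rot
```

```text
time: 7.2
eef_pos: [0.4406, -0.0742, 0.0106]
contact_force: [-3.3, -0.7, 6.9]
opening: 0.549
finger_force: 30.9
time: 7.4
eef_pos: [0.4402, -0.0735, 0.0096]
contact_force: [0.9, -0.1, -0.0]
opening: 0.552
finger_force: 0.1
time: 7.6
eef_pos: [0.4398, -0.0733, 0.0094]
contact_force: [-0.1, -0.9, 0.4]
opening: 0.557
finger_force: 0.0
```

```bash
python3 -m crank '[[[0,0,0],0,105],[[0,0,0],0,95],[[0,0,0],0,85],[[0,0,0],0,78],[[0,0,-10],0,75],[[0,0,-40],0,75],[[0,0,-90],0,75],[[-30,0,-130],0,75],[[-30,0,-130],0,75]]' 20
python3 - <<'E'
from h import *
c=read_camera('scene'); cv2.imwrite('pics/s5.png',cv2.resize(c['frame'][190:280,270:390],None,fx=5,fy=5,interpolation=cv2.INTER_CUBIC)); 
W=cloud(c).reshape(-1,3); h=cv2.cvtColor(c['frame'],cv2.COLOR_BGR2HSV).reshape(-1,3)
m=((h[:,0]<10)|(h[:,0]>172))&(h[:,1]>120)&(W[:,0]>.4)&(W[:,0]<.49)&(W[:,1]<-.02)&(W[:,1]>-.13)&(W[:,2]<.05); q=W[m]
ce=np.median(q,0); print(m.sum(),ce.round(4),q.min(0).round(3),q.max(0).round(3)); t=q[q[:,2]>q[:,2].max()-.008]; print(t.mean(0),np.linalg.svd(t-t.mean(0))[2][2].round(3))
go(.549,.1723,.16,163.4)
E
```

```text
time: 8.5
eef_pos: [0.4126, -0.076, 0.1481]
tcp_rot: [1.0, 0.016, 0.007, 0.004]
contact_force: [0.9, -1.0, 0.1]
opening: 0.706
finger_force: 0.0
180 [ 0.4422 -0.0807  0.0375] [ 0.426 -0.097  0.011] [ 0.473 -0.023  0.05 ]
[ 0.44747756 -0.07559339  0.04538206] [ 0.022  0.026 -0.999]
shift [ 145.  -243.4  -15. ] yaw -71.6 q6 1.12 t 8.55 tcp [ 0.4117 -0.0755  0.1448] op 0.706 F [ 0.4 -0.  -1. ]
```

View pics/s5.png

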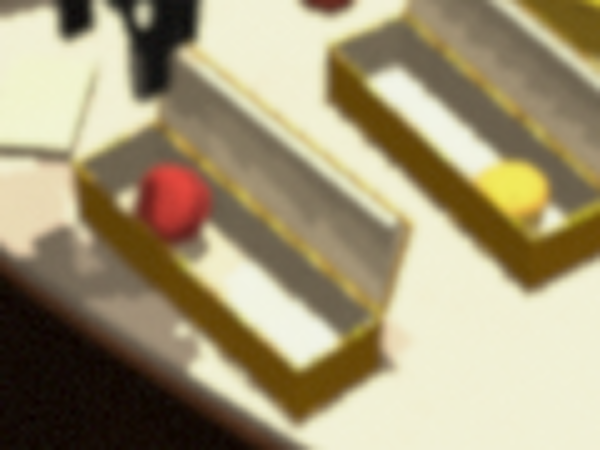

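The red macaron at (175,203) in the crop stands steeply tilted and leans on the rear wall. It must have caught the back rim going in. I look from the wrist to measure the tilt.

Run:
```python
from h import *
c=read_camera('wrist'); cv2.imwrite('pics/w6.png',c['frame'][80:380,160:560]); np.savez('w6.npz',**c)
W=cloud(c); h=cv2.cvtColor(c['frame'],cv2.COLOR_BGR2HSV)
m=((h[...,0]<12)|(h[...,0]>170))&(h[...,1]>110)&(W[...,0]>.40)&(W[...,0]<.49)&(W[...,1]<-.02)&(W[...,1]>-.13)&(W[...,2]<.06)&(W[...,2]>.004)
q=W[m]; print(m.sum(),np.percentile(q,[1,50,99],axis=0).round(4))
b=np.array([-.0,0]); 
for x0 in np.arange(.414,.478,.004):
    s=q[(abs(q[:,0]-x0)<.002)&(abs(q[:,1]+.074)<.006)]
    if len(s): print(x0.round(3),s[:,2].mean().round(4),len(s))
```

```text
1888 [[ 0.4291 -0.0946  0.0267]
 [ 0.4513 -0.0739  0.043 ]
 [ 0.4683 -0.053   0.0514]]
0.426 0.0255 9
0.43 0.0294 34
0.434 0.034 47
0.438 0.0386 42
0.442 0.043 55
0.446 0.0474 56
0.45 0.0498 58
0.454 0.0508 71
0.458 0.049 79
0.462 0.0449 82
0.466 0.0427 74
0.47 0.0393 25
```

View pics/w6.png

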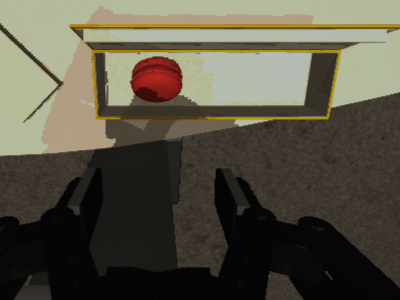

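Depth puts the tilt near 50°. Its lower edge is at x≈0.444 and its rear top at (0.454–0.466, z 0.05), leaning on the back wall. I'll ease it flat by pushing the rear top down with shut fingertips.

```bash
python3 -m crank '[[[20,0,0],0,255],[[47,0,0],0,255],[[47,0,30],0,255],[[47,0,60],0,255],[[47,0,78],0,255],[[47,0,82],0,255],[[47,0,82],0,255]]' 20
python3 -c "
from h import *
go(.458,-.074,.050,91.8)"
```

```text
time: 9.3
eef_pos: [0.4556, -0.0723, 0.0556]
tcp_rot: [1.0, 0.016, -0.003, -0.001]
contact_force: [0.1, -0.3, -0.4]
opening: -0.001
finger_force: 0.0
shift [2.4 1.8 5.5] yaw -0.0 q6 1.16 t 9.3 tcp [ 0.4556 -0.0723  0.0556] op -0.001 F [ 0.1 -0.3 -0.4]
```

```bash
(python3 -m crank '[[[3,1,4],0,255],[[3,1,7],0,255],[[3,1,7],0,255]]'; python3 -m crank '[[[0,0,2],0,255],[[0,0,4],0,255]]';python3 -m crank '[[[0,0,2],0,255],[[0,0,4],0,255]]' )| grep -E 'eef|contact'
```

```text
eef_pos: [0.4609, -0.0742, 0.0509]
contact_force: [1.2, 1.0, 1.9]
eef_pos: [0.4597, -0.074, 0.0467]
contact_force: [0.2, 0.0, -0.0]
eef_pos: [0.459, -0.0736, 0.0419]
contact_force: [0.1, -0.5, 0.2]
```

```bash
(python3 -m crank '[[[0,0,2],0,255],[[0,0,4],0,255]]';python3 -m crank '[[[0,0,2],0,255],[[0,0,3.5],0,255],[[0,0,3.5],0,255]]' )| grep -E 'eef|contact'
python3 - <<'E'
from h import *
c=read_camera('scene'); cv2.imwrite('pics/s7.png',cv2.resize(c['frame'][190:280,270:390],None,fx=5,fy=5,interpolation=cv2.INTER_CUBIC));
E
```

```text
eef_pos: [0.4597, -0.0739, 0.0384]
contact_force: [-1.0, -0.2, -0.2]
eef_pos: [0.4598, -0.0739, 0.035]
contact_force: [0.1, 0.2, 0.3]
```

```bash
python3 -m crank '[[[0,0,-10],0,255],[[0,0,-50],0,200],[[-40,0,-100],0,120],[[-48,0,-106],0,75],[[-48,0,-106],0,75],[[-48,0,-106],0,75]]' | head -2
cat > prof.py <<'E'
from h import *
c=read_camera('wrist'); W=cloud(c); h=cv2.cvtColor(c['frame'],cv2.COLOR_BGR2HSV)
m=((h[...,0]<12)|(h[...,0]>170))&(h[...,1]>110)&(W[...,0]>.40)&(W[...,0]<.49)&(W[...,1]<-.02)&(W[...,1]>-.13)&(W[...,2]<.06)&(W[...,2]>.004)
q=W[m]; print(m.sum(),np.percentile(q,[1,50,99],axis=0).round(4))
print([(x0.round(3),s[:,2].mean().round(4)) for x0 in np.arange(.414,.478,.006) if len(s:=q[(abs(q[:,0]-x0)<.002)&(abs(q[:,1]+.074)<.006)])])
go(.549,.1723,.16,163.4)
E
python3 prof.py
```

```text
time: 11.15
eef_pos: [0.4125, -0.0756, 0.1419]
1952 [[ 0.4294 -0.0964  0.0203]
 [ 0.4519 -0.0756  0.0287]
 [ 0.4711 -0.055   0.031 ]]
[(np.float64(0.426), np.float64(0.0206)), (np.float64(0.432), np.float64(0.0277)), (np.float64(0.438), np.float64(0.0293)), (np.float64(0.444), np.float64(0.0296)), (np.float64(0.45), np.float64(0.0295)), (np.float64(0.456), np.float64(0.0294)), (np.float64(0.462), np.float64(0.0293)), (np.float64(0.468), np.float64(0.0276)), (np.float64(0.474), np.float64(0.0428))]
shift [ 144.5 -243.3  -19. ] yaw -71.6 q6 1.12 t 11.2 tcp [ 0.4121 -0.0754  0.141 ] op 0.706 F [-1.   0.1 -0.4]
```

It lies flat now: the top is level at 29.5 mm. For the next ones I'll flatten them on free counter before boxing. I check for free space and move above the orange one.

```bash
python3 - <<'E'
from h import *
c=dict(np.load('wrist3.npz')); W=cloud(c)
for u,v in [(120,170),(155,125),(225,187),(190,215)]: print('tag',W[v,u].round(3))
c=dict(np.load('w1.npz')); P=cloud(c).reshape(-1,3)
m=(P[:,0]>.42)&(P[:,0]<.70)&(P[:,1]>-.02)&(P[:,1]<.13)&(P[:,2]>.004)&(P[:,2]<.2)
H,_,_=np.histogram2d(P[m,1],P[m,0],bins=[np.arange(-.02,.131,.015),np.arange(.42,.701,.02)]); print(H.astype(int)[::-1])
E
python3 -m crank '[[[136,-239,-20],-71.6,75],[[136,-239,-20],-71.6,75],[[136,-239,-20],-71.6,75],[[136,-239,-20],-71.6,75],[[136,-239,-20],-71.6,75],[[136,-239,-20],-71.6,75],[[136,-239,-20],-71.6,75],[[136,-239,-20],-71.6,75],[[136,-239,-20],-71.6,75],[[136,-239,-20],-71.6,75]]'
python3 -m crank '[[[0,0,0],0,75],[[0,0,0],0,75]]'
python3 -c "
from h import *
go(.5481,.1693,.036,163.4)"
```

```text
tag [ 0.452  0.125 -0.   ]
tag [0.497 0.08  0.007]
tag [0.437 0.021 0.001]
tag [0.41  0.054 0.012]
[[  0  29  10   0   0   0   0   0   0   0   0  73 370  65]
 [  2 174 161   0   0   0   0   0   0   0   0   0  24   7]
 [115 205 213 101   0   0   0   0   0   0   0   0   0   0]
 [191 195 199 137   0   0   0   0   0   0   0  65 195   4]
 [185 184 166  10   0   0   0   0   0   0   0 254 194  88]
 [180 175  36   0   0   0   0   0   0   0   0 158 263  73]
 [120  77   0   0   0   0   0   0   0   0   0  14  66   2]
 [  9   1   0   0   0   0   0   0   0   0   0   0   0   0]
 [  0   0   0   0   0   0   0   0   0   0   0   0   0   0]
 [ 26  87 125   0   0   0   0   0   0   0   0   0   0   0]]
time: 12.2
eef_pos: [0.5401, 0.1681, 0.1589]
tcp_rot: [0.802, 0.598, -0.002, -0.001]
contact_force: [-0.3, -0.9, 0.1]
opening: 0.707
finger_force: 0.0
time: 12.4
eef_pos: [0.5404, 0.1677, 0.1604]
tcp_rot: [0.802, 0.597, -0.001, -0.0]
contact_force: [0.7, 0.4, 0.1]
opening: 0.705
finger_force: 0.0
shift [  3.8   7.1 124.4] yaw -0.1 q6 0.41 t 12.4 tcp [0.5404 0.1677 0.1604] op 0.705 F [0.7 0.4 0.1]
```

```bash
(python3 -m crank '[[[3.8,7,50],0,75],[[3.8,7,90],0,75],[[3.8,7,114],0,75],[[3.8,7,122],0,75],[[3.8,7,124],0,75],[[3.8,7,124],0,75]]' 20; python3 -m crank '[[[0,0,0],0,100],[[0,0,0],0,140],[[0,0,0],0,200],[[0,0,0],0,200],[[0,0,0],0,200]]' 20) | grep -v rot; python3 -c "
from h import *
go(.5481,.1693,.036,163.4)"
```

```text
time: 13.0
eef_pos: [0.5494, 0.1694, 0.0385]
contact_force: [-0.3, 0.1, 0.5]
opening: 0.71
finger_force: 0.0
time: 13.5
eef_pos: [0.5499, 0.1695, 0.0395]
contact_force: [-0.5, -0.3, 5.9]
opening: 0.542
finger_force: 21.7
shift [-0.7 -1.7  3.4] yaw -0.0 q6 0.41 t 13.5 tcp [0.5499 0.1695 0.0395] op 0.542 F [-0.5 -0.3  5.9]
```

```bash
python3 -m crank '[[[0,0,-10],0,200],[[0,0,-50],0,200],[[0,0,-60],0,200],[[0,0,-60],0,200]]' 20 | tail -2; python3 -c "
from h import *
go(.565,.045,.040,85.7)"
```

```text
opening: 0.543
finger_force: 20.9
shift [-115.2   49.7   60. ] yaw 77.7 q6 0.41 t 13.9 tcp [0.55   0.1696 0.1   ] op 0.543 F [-0.1  0.7 -0.3]
```

```bash
python3 -m crank '[[[-115,50,0],77.7,200],[[-115,50,0],77.7,200],[[-115,50,0],77.7,200],[[-115,50,0],77.7,200],[[-115,50,15],77.7,200],[[-115,50,30],77.7,200],[[-115,50,40],77.7,200],[[-115,50,50],77.7,200],[[-115,50,60],77.7,200],[[-115,50,60],77.7,200]]' 20 | grep -v rot; python3 -m crank '[[[0,0,8],0,200],[[0,0,16],0,200],[[0,0,20],0,200],[[0,0,20],0,200]]' 20 | grep -v rot
```

```text
time: 14.9
eef_pos: [0.5606, 0.0451, 0.034]
contact_force: [-0.4, 0.7, -1.4]
opening: 0.542
finger_force: 20.9
time: 15.3
eef_pos: [0.5634, 0.0448, 0.0171]
contact_force: [1.0, 1.4, -0.6]
opening: 0.542
finger_force: 21.0
```

```bash
(python3 -m crank '[[[0,0,1.5],0,200],[[0,0,3],0,200]]' 20; python3 -m crank '[[[0,0,1],0,200],[[0,0,2],0,200]]' 20)| grep -v rot; python3 -m crank '[[[0,0,1],0,200],[[0,0,2],0,200]]' 20| grep -v rot
```

```text
time: 15.5
eef_pos: [0.5643, 0.0448, 0.0162]
contact_force: [-1.6, 0.5, 12.0]
opening: 0.541
finger_force: 22.5
time: 15.7
eef_pos: [0.5655, 0.0447, 0.0152]
contact_force: [-1.6, 1.4, 11.5]
opening: 0.544
finger_force: 22.8
time: 15.9
eef_pos: [0.5667, 0.0446, 0.0141]
contact_force: [-1.2, 0.9, 13.5]
opening: 0.542
finger_force: 23.6
```

```bash
(python3 -m crank '[[[0,0,1],0,200],[[0,0,2],0,200]]' 20; python3 -m crank '[[[0,0,1],0,200],[[0,0,2],0,200]]' 20)| grep -E 'eef|cont|fing'; python3 -m crank '[[[0,0,1],0,200],[[0,0,1.5],0,200]]' 20| grep -v rot
python3 - <<'E'
from h import *
c=read_camera('scene'); f=c['frame']; cv2.imwrite('pics/s8.png',cv2.resize(f[150:230,270:390],None,fx=6,fy=6,interpolation=cv2.INTER_CUBIC))
E
```

```text
eef_pos: [0.5678, 0.0445, 0.0128]
contact_force: [-0.3, 0.2, 10.9]
finger_force: 23.9
eef_pos: [0.5687, 0.0444, 0.0114]
contact_force: [-0.4, 0.1, 15.2]
finger_force: 25.0
time: 16.5
eef_pos: [0.5694, 0.0444, 0.0105]
contact_force: [0.4, 0.6, 13.6]
opening: 0.54
finger_force: 25.0
```

View pics/s8.png

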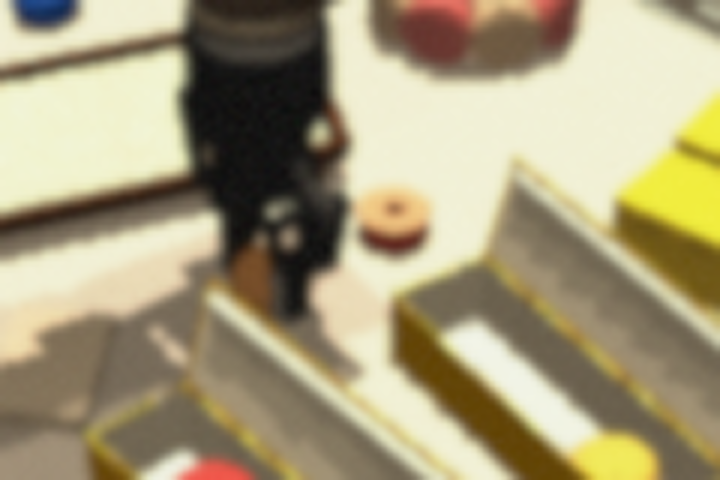

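The view shows the gripper at (265,200) with the macaron hidden. That was my last picture, so I go on with numbers only. I measure the held macaron's tilt from wrist depth.

```bash
cat > tilt.py <<'E'
from h import *
def tilt(hues=((0,25),(165,180)),r=.026):
    """profile of the macaron top along tool x, through the TCP"""
    s=get_state(); M=R.from_quat(s['tcp_rot']).as_matrix(); c=read_camera('wrist'); W=cloud(c); h=cv2.cvtColor(c['frame'],cv2.COLOR_BGR2HSV)
    L=((W-s['eef_pos'])@M)*1000
    m=(abs(L[...,1])<8)&(abs(L[...,0])<35)&(L[...,2]>-45)&(L[...,2]<15)&(h[...,1]>90)&np.any([(h[...,0]>=a)&(h[...,0]<=b) for a,b in hues],axis=0)
    q=L[m]; z0=s['eef_pos'][2]*1000
    print('mac x:z(mm world)',[(int(x),round(float(z0-t[:,2].mean()),1)) for x in range(-30,33,4) if len(t:=q[abs(q[:,0]-x)<2])>2])
E
python3 -c "
from tilt import *
tilt(); go(.565,.045,.04,85.7)"
```

```text
mac x:z(mm world) [(-14, 27.4), (-10, 29.0), (-6, 30.1), (-2, 31.0), (2, 31.9), (6, 32.9), (10, 33.7), (14, 34.5), (18, 34.5), (22, 32.5), (26, 24.2), (30, 19.0)]
shift [ -4.   -0.3 -29.6] yaw 0.0 q6 1.55 t 16.6 tcp [0.5694 0.0444 0.0105] op 0.546 F [ 0.9  0.8 15.3]
```

```bash
(python3 -m crank '[[[0,0,1],0,200],[[0,0,2],0,200]]' 20; python3 -m crank '[[[0,0,1],0,200],[[0,0,2],0,200]]' 20)| grep -E 'eef|cont|fing'; python3 -m crank '[[[0,0,1],0,200],[[0,0,2],0,200]]' 20| grep -v rot;  python3 -c "
from tilt import *
tilt()"
```

```text
eef_pos: [0.5703, 0.0443, 0.009]
contact_force: [3.4, -0.2, 18.7]
finger_force: 26.5
eef_pos: [0.571, 0.0443, 0.0074]
contact_force: [3.4, 0.4, 15.5]
finger_force: 26.9
time: 17.2
eef_pos: [0.5718, 0.0442, 0.0059]
contact_force: [2.5, 1.4, 16.4]
opening: 0.546
finger_force: 27.7
mac x:z(mm world) [(-18, 23.5), (-14, 26.8), (-10, 28.1), (-6, 28.9), (-2, 29.4), (2, 29.9), (6, 30.3), (10, 30.7), (14, 31.0), (18, 30.8), (22, 29.2), (26, 21.2), (30, 15.4)]
```

```bash
(python3 -m crank '[[[0,0,1],0,200],[[0,0,2],0,200]]' 20; python3 -m crank '[[[0,0,1],0,200],[[0,0,1.5],0,200]]' 20)| grep -E 'eef|cont|fing';  python3 -c "
from tilt import *
tilt();go(.565,.045,.06,85.7)"
```

```text
eef_pos: [0.5724, 0.0442, 0.0042]
contact_force: [3.7, 0.9, 17.5]
finger_force: 28.6
eef_pos: [0.5727, 0.0442, 0.0032]
contact_force: [5.4, 2.3, 19.7]
finger_force: 29.9
mac x:z(mm world) [(-18, 24.0), (-14, 26.1), (-10, 27.5), (-6, 28.2), (-2, 28.5), (2, 28.6), (6, 28.8), (10, 29.0), (14, 29.1), (18, 28.9), (22, 27.1), (26, 20.0), (30, 15.8)]
shift [ -6.6  -0.3 -56.9] yaw -0.0 q6 1.55 t 17.7 tcp [0.5727 0.0442 0.0032] op 0.545 F [ 5.   0.6 20.2]
```

```bash
python3 -m crank '[[[0,0,-50],0,200],[[0,0,-100],0,200],[[0,0,-130],0,200],[[0,0,-140],0,200],[[0,0,-140],0,200]]' 20 | grep -E 'eef|fing';  python3 -c "
from tilt import *
tilt();go(.6198,-.0817,.14,85.7)"
```

```text
eef_pos: [0.5643, 0.0448, 0.1369]
finger_force: 27.2
mac x:z(mm world) [(-18, 157.5), (-14, 159.7), (-10, 161.1), (-6, 161.8), (-2, 162.0), (2, 162.3), (6, 162.4), (10, 162.6), (14, 162.8), (18, 162.5), (22, 161.3), (26, 153.6), (30, 149.8)]
shift [ 66.2 121.9  -5.4] yaw -0.0 q6 1.55 t 18.25 tcp [0.5629 0.0448 0.1347] op 0.548 F [-0.5  0.7 -0.8]
```

```bash
python3 -m crank '[[[20,37,-5],0,200],[[46,85,-5],0,200],[[66,122,-5],0,200],[[66,122,-5],0,200],[[66,122,-5],0,200]]' 20 | grep -E 'eef|fing';  python3 - <<'E'
from h import *
s=get_state(); c=read_camera('wrist'); np.savez('w9.npz',**c); P=cloud(c).reshape(-1,3)
a=np.radians(85.7); v=np.array([np.cos(a),np.sin(a)]); u=np.array([v[1],-v[0]])
P=P[(P[:,0]>.56)&(P[:,0]<.70)&(P[:,1]<.0)&(P[:,1]>-.26)]
q=P[(P[:,2]>.038)&(P[:,2]<.048)]; U=q[:,:2]@u; V=q[:,:2]@v
print('rim u',np.percentile(U,[.5,99.5]).round(4),'v',np.percentile(V,[.5,99.5]).round(4)); f=U<np.percentile(U,1)+.004
k=np.polyfit(q[f,1],q[f,0],1); print('front slope',k.round(4))
t=np.array([.6198,-.0817]); print('tool uv',t@u,t@v)
go(.6198,-.0817,.02,85.7)
E
```

```text
eef_pos: [0.6184, -0.0823, 0.1367]
finger_force: 27.2
rim u [0.5996 0.6554] v [-0.186   0.0196]
front slope [0.0746 0.6033]
tool uv 0.6241811077405778 -0.03499821052204401
shift [  2.2   0.5 117.1] yaw -0.0 q6 1.35 t 18.8 tcp [ 0.6183 -0.0813  0.1371] op 0.541 F [ 0.7  0.6 -0.5]
```

```bash
(python3 -m crank '[[[2,0,40],0,200],[[2,0,75],0,200],[[2,0,100],0,200],[[2,0,113],0,200],[[2,0,120],0,200],[[2,0,124],0,200],[[2,0,124],0,200]]' 20;python3 -m crank '[[[0,0,2],0,200],[[0,0,4],0,200],[[0,0,4],0,200]]' 20)| grep -E 'eef|fing|cont'
```

```text
eef_pos: [0.6225, -0.0818, 0.017]
contact_force: [-0.1, 0.9, -0.2]
finger_force: 27.2
eef_pos: [0.6222, -0.0821, 0.0128]
contact_force: [-0.4, -0.3, 0.0]
finger_force: 27.2
```

```bash
(python3 -m crank '[[[-2,0,2],0,200],[[-2,0,4.5],0,200],[[-2,0,4.5],0,200]]' 20;python3 -m crank '[[[0,0,1],0,200],[[0,0,1],0,200]]' 20;python3 -m crank '[[[0,0,1],0,200],[[0,0,1],0,200]]' 20)| grep -E 'eef|fing|cont'
```

```text
eef_pos: [0.6195, -0.0817, 0.0073]
contact_force: [-0.8, 0.2, -0.4]
finger_force: 27.2
eef_pos: [0.6199, -0.0818, 0.0067]
contact_force: [-0.2, -0.6, -0.5]
finger_force: 27.2
eef_pos: [0.6199, -0.0818, 0.0057]
contact_force: [0.4, 0.4, -0.2]
finger_force: 27.2
```

```bash
(python3 -m crank '[[[0,0,0.7],0,200],[[0,0,0.7],0,200]]' 20;python3 -m crank '[[[0,0,0.7],0,200],[[0,0,0.7],0,200]]' 20;python3 -m crank '[[[0,0,0.7],0,200],[[0,0,0.7],0,200]]' 20)| grep -E 'eef|cont'; python3 -c "
from tilt import *
tilt()"
```

```text
eef_pos: [0.6201, -0.0818, 0.0052]
contact_force: [-0.1, -0.1, 0.4]
eef_pos: [0.6201, -0.0818, 0.0051]
contact_force: [-1.3, 0.4, 4.6]
eef_pos: [0.6202, -0.0819, 0.005]
contact_force: [-3.3, 0.7, 8.4]
mac x:z(mm world) [(-26, 43.4), (-22, 38.6), (-18, 25.6), (-14, 27.8)]
```

```bash
(python3 -m crank '[[[0,0,-1],0,118],[[0,0,-1],0,116],[[0,0,-1],0,114],[[0,0,-1],0,112],[[0,0,-1],0,108],[[0,0,-1],0,100],[[0,0,-1],0,90],[[0,0,-1],0,85]]' 20; python3 -m crank '[[[0,0,-5],0,80],[[0,0,-30],0,75],[[0,0,-80],0,75],[[-40,0,-120],0,75],[[-50,0,-130],0,75],[[-50,0,-130],0,75]]')| grep -E 'eef|cont|open'
python3 - <<'E'
from h import *
def prof(nm,x,y,ang):
    c=read_camera(nm); W=cloud(c).reshape(-1,3); h=cv2.cvtColor(c['frame'],cv2.COLOR_BGR2HSV).reshape(-1,3)
    a=np.radians(ang); d=(W[:,:2]-[x,y])*1000; v=d@[np.cos(a),np.sin(a)]; u=d@[np.sin(a),-np.cos(a)]; z=W[:,2]*1000
    m=(abs(v)<7)&(abs(u)<27)&(z<60)&(z>4)
    print(nm,'x',[(int(i),z[k].mean().round(1)) for i in range(-26,27,4) if (k:=m&(abs(u-i)<2)).sum()>1])
    m=(abs(u)<7)&(abs(v)<30)&(z<60)&(z>-4)
    print(nm,'y',[(int(i),z[k].mean().round(1)) for i in range(-30,31,5) if (k:=m&(abs(v-i)<2.5)).sum()>1])
prof('wrist',.624,-.082,85.7); prof('scene',.624,-.082,85.7)
go(.6250,.1465,.16,163.4)
E
```

```text
eef_pos: [0.62, -0.0818, 0.0046]
contact_force: [-0.4, -0.7, -0.2]
opening: 0.671
eef_pos: [0.5708, -0.0783, 0.1385]
contact_force: [-0.8, 0.1, 0.2]
opening: 0.706
wrist x [(-26, np.float64(27.2)), (-22, np.float64(22.7)), (-18, np.float64(26.6)), (-14, np.float64(28.5)), (-10, np.float64(29.6)), (-6, np.float64(29.6)), (-2, np.float64(29.4)), (2, np.float64(29.6)), (6, np.float64(29.6)), (10, np.float64(29.7)), (14, np.float64(29.3)), (18, np.float64(28.4)), (22, np.float64(25.2)), (26, np.float64(19.8))]
wrist y [(-30, np.float64(2.4)), (-25, np.float64(3.6)), (-20, np.float64(25.8)), (-15, np.float64(28.9)), (-10, np.float64(29.5)), (-5, np.float64(29.4)), (0, np.float64(29.6)), (5, np.float64(29.7)), (10, np.float64(29.5)), (15, np.float64(28.8)), (20, np.float64(26.8)), (25, np.float64(3.4)), (30, np.float64(2.2))]
scene x [(-18, np.float64(29.3)), (-14, np.float64(28.6)), (-10, np.float64(26.8)), (-6, np.float64(27.5)), (-2, np.float64(27.7)), (2, np.float64(27.2)), (6, np.float64(28.0)), (10, np.float64(28.5)), (14, np.float64(28.5)), (26, np.float64(26.1))]
scene y [(-25, np.float64(5.2)), (-20, np.float64(16.5)), (-15, np.float64(25.8)), (-10, np.float64(29.0)), (-5, np.float64(27.2)), (0, np.float64(27.8)), (5, np.float64(27.7)), (10, np.float64(28.0)), (15, np.float64(26.8)), (20, np.float64(24.3))]
shift [  37.6 -228.1  -25. ] yaw -77.7 q6 1.33 t 22.65 tcp [ 0.5704 -0.0781  0.135 ] op 0.709 F [-0.7  0.9  0.3]
```

The second is flat and centred in box_a. Now the pink one.

```bash
python3 -m crank '[[[38,-228,-25],-77.7,75],[[38,-228,-25],-77.7,75],[[38,-228,-25],-77.7,75],[[38,-228,-25],-77.7,75],[[38,-228,-25],-77.7,75],[[38,-228,-25],-77.7,75],[[38,-228,-25],-77.7,75],[[38,-228,-25],-77.7,75],[[38,-228,-25],-77.7,75],[[38,-228,-25],-77.7,75]]' >/dev/null
python3 -m crank '[[[38,-228,-25],0,75]]' >/dev/null 2>&1 & wait; python3 -c "
from h import *
go(.6251,.1465,.036,163.4)"
```

```text
shift [ -6.4  46.3 125.8] yaw -0.4 q6 0.41 t 23.75 tcp [0.5829 0.1663 0.1619] op 0.706 F [-0.8  0.7  0.6]
```

```bash
python3 -m crank '[[[-6,46,0],-0.4,75],[[-6,46,0],-0.4,75],[[-6,46,0],-0.4,75]]' >/dev/null; python3 -c "
from h import *
go(.6251,.1465,.037,163.4)"
```

```text
shift [ -1.9   2.9 126.9] yaw 0.2 q6 0.36 t 24.05 tcp [0.6231 0.1491 0.1639] op 0.706 F [0.1 0.1 0.3]
```

```bash
(python3 -m crank '[[[-1.5,2,50],0,75],[[-1.5,2,90],0,75],[[-1.5,2,114],0,75],[[-1.5,2,122],0,75],[[-1.5,2,125],0,75],[[-1.5,2,125],0,75]]' 20)| grep -v rot
python3 - <<'E'
from h import *
go(.6251,.1465,.037,163.4)
s=get_state(); M=R.from_quat(s['tcp_rot']).as_matrix(); c=read_camera('wrist'); W=cloud(c); h=cv2.cvtColor(c['frame'],cv2.COLOR_BGR2HSV)
L=((W-s['eef_pos'])@M)*1000
m=((h[...,0]<10)|(h[...,0]>165))&(h[...,1]>90)&(h[...,2]>90)&(abs(L[...,1])<35)&(abs(L[...,0])<35)&(L[...,2]>-35)&(L[...,2]<-8)
print('mac in tool',m.sum(),np.percentile(L[m],[2,50,98],axis=0).round(1))
E
```

```text
time: 24.65
eef_pos: [0.6257, 0.1476, 0.0414]
contact_force: [1.0, -0.4, -0.2]
opening: 0.707
finger_force: 0.0
shift [-1.3 -0.3  4.4] yaw 0.4 q6 0.36 t 24.65 tcp [0.6257 0.1476 0.0414] op 0.707 F [ 1.  -0.4 -0.2]
mac in tool 23 [[ 19.5  10.9 -10.4]
 [ 23.   13.5  -8.9]
 [ 25.6  17.1  -8.1]]
```

```bash
(python3 -m crank '[[[-1,0,2.5],0,75],[[-1,0,2.5],0,75],[[-1,0,2.5],0,100],[[-1,0,2.5],0,140],[[-1,0,2.5],0,200],[[-1,0,2.5],0,200],[[-1,0,2.5],0,200]]' 20)| grep -v rot;  python3 -m crank '[[[0,0,-10],0,200],[[0,0,-50],0,200],[[0,0,-60],0,200],[[0,0,-60],0,200]]' 20 | tail -2; python3 -c "
from h import *
go(.565,.045,.040,91.8)"
```

```text
time: 25.4
eef_pos: [0.6246, 0.1464, 0.0384]
contact_force: [-1.1, -0.7, 4.0]
opening: 0.541
finger_force: 21.4
opening: 0.543
finger_force: 20.9
shift [-114.7  -30.4   60.1] yaw 72.0 q6 0.36 t 25.8 tcp [0.6259 0.1466 0.1005] op 0.543 F [-0.7  0.4 -0.4]
```

```bash
(python3 -m crank '[[[-115,-30,0],72,200],[[-115,-30,0],72,200],[[-115,-30,0],72,200],[[-115,-30,0],72,200],[[-115,-30,15],72,200],[[-115,-30,30],72,200],[[-115,-30,45],72,200],[[-115,-30,55],72,200],[[-115,-30,62],72,200],[[-115,-30,62],72,200]]' 20; python3 -m crank '[[[0,0,8],0,200],[[0,0,16],0,200],[[0,0,20],0,200],[[0,0,20],0,200]]' 20) | grep -E 'time|eef|cont|fing'
```

```text
time: 26.8
eef_pos: [0.5607, 0.0446, 0.0325]
contact_force: [0.2, -0.9, -0.4]
finger_force: 20.9
time: 27.2
eef_pos: [0.5633, 0.0444, 0.0157]
contact_force: [-0.6, 0.4, 1.4]
finger_force: 21.3
```

Same gentle pressing as before, at about 2 mm per step.

```bash
(python3 -m crank '[[[0,0,1],0,200],[[0,0,2],0,200],[[0,0,3],0,200],[[0,0,4],0,200]]' 20; python3 -m crank '[[[0,0,1],0,200],[[0,0,2],0,200],[[0,0,3],0,200],[[0,0,4],0,200]]' 20)| grep -E 'eef|cont|fing'; python3 -c "
from tilt import *
tilt()"
```

```text
eef_pos: [0.565, 0.0444, 0.0142]
contact_force: [-1.4, 0.0, 12.5]
finger_force: 23.1
eef_pos: [0.5671, 0.0444, 0.0117]
contact_force: [-0.0, 1.0, 14.2]
finger_force: 24.4
mac x:z(mm world) [(-14, 27.2), (-10, 29.1), (-6, 30.6), (-2, 31.8), (2, 33.0), (6, 34.2), (10, 35.4), (14, 36.4), (18, 36.7), (22, 34.4), (26, 28.1), (30, 20.9)]
```

```bash
(python3 -m crank '[[[0,0,1],0,200],[[0,0,2],0,200],[[0,0,3],0,200],[[0,0,4],0,200]]' 20; python3 -m crank '[[[0,0,1],0,200],[[0,0,2],0,200],[[0,0,3],0,200],[[0,0,4],0,200]]' 20)| grep -E 'eef|cont|fing'; python3 -m crank '[[[0,0,1],0,200],[[0,0,2],0,200]]' 20| grep -E 'eef|cont|fing';python3 -c "
from tilt import *
tilt()"
```

```text
eef_pos: [0.5688, 0.0445, 0.0088]
contact_force: [0.3, 2.4, 15.3]
finger_force: 25.8
eef_pos: [0.5703, 0.0444, 0.0057]
contact_force: [2.7, 1.5, 18.0]
finger_force: 28.0
eef_pos: [0.5709, 0.0445, 0.0041]
contact_force: [3.0, 3.6, 22.1]
finger_force: 29.4
mac x:z(mm world) [(-18, 23.7), (-14, 26.4), (-10, 28.0), (-6, 28.9), (-2, 29.5), (2, 29.8), (6, 30.3), (10, 30.8), (14, 31.3), (18, 31.2), (22, 30.0), (26, 22.4), (30, 14.5)]
```

```bash
(python3 -m crank '[[[0,0,1],0,200],[[0,0,2],0,200],[[0,0,3],0,200]]' 20)| grep -E 'eef|cont|fing';python3 -c "
from tilt import *
tilt()"; python3 -m crank '[[[0,0,-50],0,200],[[0,0,-100],0,200],[[0,0,-130],0,200],[[0,0,-146],0,200],[[0,0,-146],0,200]]' 20 | grep -E 'eef|fing'; python3 -c "
from tilt import *
go(.443,-.1735,.145,91.8)"
```

```text
eef_pos: [0.5718, 0.044, 0.0016]
contact_force: [4.8, 1.9, 20.1]
finger_force: 30.7
mac x:z(mm world) [(-18, 23.7), (-14, 25.9), (-10, 27.4), (-6, 28.3), (-2, 28.6), (2, 28.9), (6, 29.1), (10, 29.3), (14, 29.5), (18, 29.4), (22, 28.3), (26, 20.9), (30, 14.7)]
eef_pos: [0.5647, 0.0443, 0.1429]
finger_force: 28.2
shift [-128.5  213.8   -2.6] yaw 0.0 q6 1.44 t 29.95 tcp [0.5647 0.0443 0.1429] op 0.545 F [ 0.  -0.6  0. ]
```

```bash
python3 -m crank '[[[-26,43,0],0,200],[[-52,86,0],0,200],[[-78,129,0],0,200],[[-103,171,0],0,200],[[-127,213,0],0,200],[[-127,213,0],0,200],[[-127,213,0],0,200],[[-127,213,0],0,200]]' 20 | grep -E 'eef|fing';  python3 - <<'E'
from h import *
go(.443,-.1735,.012,91.8)
E
```

```text
eef_pos: [0.4423, -0.1714, 0.1388]
finger_force: 28.2
shift [  1.    2.4 126.8] yaw 0.0 q6 0.95 t 30.75 tcp [ 0.4423 -0.1714  0.1388] op 0.544 F [ 0.5  0.3 -0.1]
```

```bash
(python3 -m crank '[[[0.5,2,40],0,200],[[0.5,2,75],0,200],[[0.5,2,100],0,200],[[0.5,2,113],0,200],[[0.5,2,120],0,200],[[0.5,2,124],0,200],[[0.5,2,124],0,200]]' 20;python3 -m crank '[[[0,0,2],0,200],[[0,0,4],0,200],[[0,0,6],0,200],[[0,0,6],0,200]]' 20)| grep -E 'eef|fing|cont'
```

```text
eef_pos: [0.4442, -0.1745, 0.0171]
contact_force: [0.1, 0.4, -0.6]
finger_force: 28.2
eef_pos: [0.4434, -0.1745, 0.0106]
contact_force: [-0.4, 0.2, -1.1]
finger_force: 28.2
```

```bash
(python3 -m crank '[[[-0.5,0,2],0,200],[[-0.5,0,4],0,200],[[-0.5,0,4],0,200]]' 20;python3 -m crank '[[[0,0,1],0,200],[[0,0,1.5],0,200],[[0,0,1.5],0,200]]' 20;python3 -m crank '[[[0,0,0.8],0,200],[[0,0,0.8],0,200]]' 20;python3 -m crank '[[[0,0,0.7],0,200],[[0,0,0.7],0,200]]' 20)| grep -E 'eef|cont'
```

```text
eef_pos: [0.4427, -0.1743, 0.0063]
contact_force: [-0.3, 0.6, 0.8]
eef_pos: [0.4429, -0.1744, 0.005]
contact_force: [-0.5, 0.4, -0.3]
eef_pos: [0.4429, -0.1745, 0.0042]
contact_force: [-1.2, -0.7, -0.3]
eef_pos: [0.4429, -0.1745, 0.0035]
contact_force: [-0.1, 0.7, -0.1]
```

```bash
(python3 -m crank '[[[0,0,0.7],0,200],[[0,0,0.7],0,200]]' 20;python3 -m crank '[[[0,0,0.7],0,200],[[0,0,0.7],0,200]]' 20)| grep -E 'eef|cont'
```

```text
eef_pos: [0.443, -0.1745, 0.0033]
contact_force: [-0.7, 0.4, 3.8]
eef_pos: [0.4431, -0.1745, 0.0032]
contact_force: [-3.1, 2.3, 9.6]
```

```bash
(python3 -m crank '[[[0,0,-1],0,118],[[0,0,-1],0,116],[[0,0,-1],0,114],[[0,0,-1],0,112],[[0,0,-1],0,108],[[0,0,-1],0,100],[[0,0,-1],0,90],[[0,0,-1],0,85]]' 20; python3 -m crank '[[[0,0,-5],0,80],[[0,0,-30],0,75],[[0,0,-80],0,75],[[-20,0,-120],0,75],[[-30,0,-130],0,75],[[-30,0,-130],0,75]]')| grep -E 'eef|cont|open'
cat > prof2.py <<'E'
from h import *
def prof(c,x,y,ang):
    W=cloud(c).reshape(-1,3)
    a=np.radians(ang); d=(W[:,:2]-[x,y])*1000; v=d@[np.cos(a),np.sin(a)]; u=d@[np.sin(a),-np.cos(a)]; z=W[:,2]*1000
    m=(abs(v)<7)&(abs(u)<27)&(z<60)&(z>4)
    print('x',[(int(i),float(z[k].mean().round(1))) for i in range(-26,27,4) if (k:=m&(abs(u-i)<2)).sum()>1])
    m=(abs(u)<7)&(abs(v)<30)&(z<60)&(z>-4)
    print('y',[(int(i),float(z[k].mean().round(1))) for i in range(-30,31,5) if (k:=m&(abs(v-i)<2.5)).sum()>1])
E
python3 - <<'E'
from prof2 import *
c=read_camera('wrist'); prof(c,.4475,-.1735,91.8); prof(c,.4445,-.0735,91.8)
P=cloud(read_camera('side')); hs=(P[...,0]>.64)&(P[...,0]<.75)&(P[...,1]<0)&(P[...,1]>-.26)&(P[...,2]>.005)
q=P[hs]; 
for y0 in (-.2,-.15,-.1,-.05):
    s=q[abs(q[:,1]-y0)<.006]; print(y0,[(round(float(x),2),float(np.max(t[:,2]).round(3))) for x in np.arange(.64,.75,.01) if len(t:=s[abs(s[:,0]-x)<.005])])
go(.51,-.12,.14,91.8)
E
```

```text
eef_pos: [0.4429, -0.1745, 0.0031]
contact_force: [-0.2, -0.0, 0.3]
opening: 0.67
eef_pos: [0.4137, -0.1763, 0.1361]
contact_force: [-0.2, -0.9, 0.6]
opening: 0.704
x [(-26, 26.5), (-22, 20.4), (-18, 26.5), (-14, 28.8), (-10, 29.5), (-6, 29.6), (-2, 29.6), (2, 29.6), (6, 29.6), (10, 29.5), (14, 29.4), (18, 28.7), (22, 24.7), (26, 15.6)]
y [(-30, 2.4), (-25, 8.2), (-20, 26.5), (-15, 28.9), (-10, 29.5), (-5, 29.5), (0, 29.6), (5, 29.6), (10, 29.5), (15, 28.6), (20, 25.9), (25, 2.3), (30, 2.4)]
x [(-26, 26.6), (-18, 20.3), (-14, 26.4), (-10, 28.5), (-6, 29.2), (-2, 29.3), (2, 29.4), (6, 29.4), (10, 29.5), (14, 29.4), (18, 29.1), (22, 28.3), (26, 25.4)]
y [(-30, 2.4), (-25, 11.1), (-20, 24.2), (-15, 29.0), (-10, 29.4), (-5, 29.3), (0, 29.4), (5, 29.3), (10, 29.0), (15, 27.9), (20, 25.8), (30, 2.8)]
-0.2 [(0.64, 0.045), (0.65, 0.1), (0.66, 0.102)]
-0.15 [(0.65, 0.066), (0.66, 0.102), (0.67, 0.1)]
-0.1 [(0.64, 0.024), (0.65, 0.052), (0.66, 0.1), (0.67, 0.101)]
-0.05 [(0.65, 0.046), (0.66, 0.069), (0.67, 0.102), (0.68, 0.095)]
shift [ 98.8 -52.2  -7. ] yaw -0.0 q6 0.91 t 34.75 tcp [ 0.4129 -0.1753  0.133 ] op 0.709 F [-0.4  0.  -0.3]
```

All four lie flat. Now box_b's lid: I go behind it with the fingers shut.

```bash
(python3 -m crank '[[[40,-20,-20],0,255],[[80,-40,-20],0,255],[[118,-52,-20],0,255],[[118,-52,-10],0,255],[[118,-52,20],0,255],[[118,-52,48],0,255],[[118,-52,48],0,255]]' 20; python3 -m crank '[[[-15,0,0],0,255],[[-25,0,0],0,255],[[-35,0,0],0,255],[[-45,0,0],0,255],[[-55,0,0],0,255],[[-65,0,0],0,255],[[-75,0,0],0,255],[[-80,0,0],0,255],[[-80,0,0],0,255]]')| grep -E 'time|eef|cont'
python3 - <<'E'
from h import *
P=cloud(read_camera('scene')); 
for z0,z1 in((.038,.052),(.052,.075),(.075,.11)):
    m=(P[...,0]>.41)&(P[...,0]<.5)&(P[...,1]<-.02)&(P[...,1]>-.09)&(P[...,2]>z0)&(P[...,2]<z1); print(z0,m.sum(),np.percentile(P[m][:,0],[2,98]) if m.sum()>5 else '')
E
```

```text
time: 35.45
eef_pos: [0.5246, -0.1178, 0.0785]
contact_force: [-0.0, 0.4, -0.5]
time: 36.35
eef_pos: [0.4487, -0.1222, 0.0852]
contact_force: [0.1, 0.3, -0.1]
0.038 348 [0.41187703 0.46938187]
0.052 0 
0.075 0
```

Run:
```python
from h import *
for n in ('scene','wrist'):
    c=dict(np.load(n+'0.npz')) if n=='scene' else read_camera(n); P=cloud(c).reshape(-1,3)
    for y0 in (-.22,-.18,-.14,-.1,-.06,-.02):
        s=P[abs(P[:,1]-y0)<.006]; print(n,y0,[(round(float(x),3),float(np.max(t[:,2]).round(3))) for x in np.arange(.65,.80,.01) if len(t:=s[(abs(s[:,0]-x)<.005)&(s[:,2]<.13)])])
go(.71,-.13,.15,85.7)
```

```text
scene -0.22 [(0.65, 0.101), (0.66, 0.105), (0.67, 0.001), (0.68, 0.001), (0.69, 0.001), (0.7, 0.002), (0.71, 0.002), (0.72, 0.0), (0.73, 0.002), (0.74, 0.001), (0.75, 0.0), (0.76, 0.001), (0.77, 0.002), (0.78, 0.001), (0.79, 0.047), (0.8, 0.047)]
scene -0.18 [(0.65, 0.101), (0.66, 0.102), (0.72, -0.001), (0.73, 0.001), (0.74, -0.0), (0.75, 0.001), (0.76, 0.001), (0.77, 0.0), (0.78, 0.046), (0.79, 0.047), (0.8, 0.049)]
scene -0.14 [(0.65, 0.067), (0.66, 0.1), (0.67, 0.101), (0.76, 0.0), (0.77, 0.045), (0.78, 0.046), (0.79, 0.047), (0.8, 0.046)]
scene -0.1 [(0.65, 0.064), (0.66, 0.101), (0.67, 0.101), (0.76, 0.047), (0.77, 0.048), (0.78, 0.047), (0.79, 0.047), (0.8, 0.046)]
scene -0.06 [(0.65, 0.045), (0.66, 0.1), (0.67, 0.101), (0.75, 0.048), (0.76, 0.045), (0.77, 0.047), (0.78, 0.046), (0.79, 0.047), (0.8, 0.045)]
scene -0.02 [(0.65, -0.003), (0.76, 0.001), (0.78, 0.042), (0.79, 0.043), (0.8, 0.045)]
wrist -0.22 []
wrist -0.18 []
wrist -0.14 []
wrist -0.1 []
wrist -0.06 []
wrist -0.02 []
shift [260.2  15.7 -64.4] yaw 6.1 q6 1.06 t 36.45 tcp [ 0.4495 -0.1224  0.0854] op 0.002 F [ 0.1 -0.8  0. ]
```

```bash
(python3 -m crank '[[[0,0,-40],0,255],[[20,0,-75],0,255],[[60,5,-75],0,255],[[105,8,-75],6,255],[[155,11,-75],6,255],[[205,15,-75],6,255],[[255,16,-75],6,255],[[258,16,-50],6,255],[[258,16,-20],6,255],[[258,16,5],6,255]]' 20; python3 -m crank '[[[0,0,0],0,255],[[0,0,0],0,255]]')| grep -E 'time|eef|cont'; python3 -c "
from h import *
go(.70,-.133,.08,85.7)"
```

```text
time: 37.45
eef_pos: [0.7082, -0.1298, 0.0779]
contact_force: [0.4, 0.4, -0.3]
time: 37.65
eef_pos: [0.7078, -0.13, 0.0797]
contact_force: [0.1, 0.1, 0.6]
shift [-7.5  3.5 -0.3] yaw 0.1 q6 1.32 t 37.65 tcp [ 0.7078 -0.13    0.0797] op 0.004 F [0.1 0.1 0.6]
```

```bash
(python3 -m crank '[[[-15,3,0],0,255],[[-25,3,0],0,255],[[-35,3,0],0,255],[[-45,3,0],0,255],[[-55,3,0],0,255],[[-65,3,0],0,255],[[-75,3,0],0,255],[[-84,3,0],0,255],[[-84,3,0],0,255]]'; python3 -m crank '[[[0,0,-50],0,255],[[0,0,-100],0,255],[[0,100,-130],0,255],[[0,150,-130],0,255],[[0,150,-130],0,255],[[0,150,-130],0,255],[[0,150,-130],0,255]]' )| grep -E 'time|eef|cont'
python3 - <<'E'
from h import *
P=cloud(read_camera('scene')).reshape(-1,3); 
for nm,cx,cy,ang in(('b',.446,-.1235,91.8),('a',.6205,-.132,85.7)):
    a=np.radians(ang); d=P[:,:2]-[cx,cy]; v=d@[np.cos(a),np.sin(a)]; u=d@[np.sin(a),-np.cos(a)]
    m=(abs(v)<.1)&(abs(u)<.06)&(P[:,2]>.02)
    print(nm,'zmax',P[m,2].max().round(4),[(int(i),float(np.median(P[k,2]).round(4))) for i in range(-28,50,8) if (k:=m&(abs(u*1000-i)<3)&(P[:,2]>.035)).sum()>3])
o=dict(np.load('scene0.npz')); D=cloud(o).reshape(-1,3)
go(.6,0,.2,90)
for nm,b in dict(tape=(.52,.63,-.44,-.33),spool=(.63,.70,.02,.09)).items():
    for Q in (D,P):
        m=(Q[:,0]>b[0])&(Q[:,0]<b[1])&(Q[:,1]>b[2])&(Q[:,1]<b[3])&(Q[:,2]>.006)&(Q[:,2]<.03); print(nm,Q[m].mean(0).round(4))
E
```

```text
time: 38.55
eef_pos: [0.6225, -0.1268, 0.0799]
contact_force: [-0.2, -0.6, 0.0]
time: 39.25
eef_pos: [0.6126, -0.2781, 0.2103]
contact_force: [0.3, 0.4, -0.2]
b zmax 0.6114 [(-28, 0.5082), (-20, 0.5202), (-12, 0.5148), (-4, 0.0476), (4, 0.0462), (12, 0.0458), (20, 0.0459), (28, 0.0459), (36, 0.5583), (44, 0.5538)]
a zmax 0.5248 [(-28, 0.0447), (-20, 0.0459), (-12, 0.0464), (-4, 0.0463), (4, 0.0448), (12, 0.0442), (20, 0.0447), (28, 0.0446)]
shift [ -33.1 -274.8   10. ] yaw -4.3 q6 1.07 t 39.3 tcp [ 0.6126 -0.2765  0.2098] op 0.001 F [0.1 0.2 0.5]
tape [ 0.569  -0.3867  0.015 ]
tape [ 0.5686 -0.3866  0.015 ]
spool [0.6631 0.0532 0.0158]
spool [0.6631 0.0534 0.0163]
```

```bash
python3 -c "
from plant import ctrl
print(ctrl.sign_off())"
```

```text
the job is handed in; nothing more can be done
None
```

I handed the job in at about 39 s: each box holds two macarons lying flat side by side, both lids are shut, and the tape and spool have not moved; I didn't re-check the gift tags. The first macaron got pressed at up to 34 N, tipped up against box_b's back wall when released, and had to be eased flat with the fingertips, which may count against the "set down, never drop" rule.

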